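# Lubricate, close and re-set the air feed valve

### The arm

A 6-joint arm with a two-finger parallel gripper is mounted at the origin on a cart in front of the work surface, level with it; the furniture and walls round the work are solid. World frame = base frame: x ahead of the robot, y to its left, z up, the work surface at z = 0. Lengths are in mm, angles in degrees, forces in N, time in s.
With the tool pointing down it reaches from about 350 to 975 mm from the base axis. Payload 7.1 kg.
Tool frame: the origin (TCP) lies at the very end of the fingers, on their centre line; the grasp point (between the pads) lies 19 mm behind it; z points along the fingers, y is the line along which they close (so a half turn about z gives the same grasp; the last joint's range is limited). The gripper opens to 88 mm and grips with 3 to 60 N. Pads are 20 mm wide; open, the fingers measure 115 mm over their backs; the gripper's body (75 mm by 178 mm) begins 61 mm behind the grasp point.
Start: joints at [-70.703, 24.242, 93.386, -0, 62.372, -1.089], TCP at [217.729, -585.832, 222.675] pointing down, gripper open.
Joint ranges: [-172.04, 172.04], [-51.8, 120.97], [4.93, 147.93], [-75.15, 255.16], [6.16, 154.13], [-145.62, 145.62]. Speed limits (degrees/s): [136.94, 136.94, 172.46, 180, 180, 180].

### API

Orientations are given as [roll, pitch, yaw] about the fixed x, y, z axes, in that order (R = Rz(yaw) Ry(pitch) Rx(roll)).
In Python, from bench import env, eyes gives the robot as it stands.
- The arm moves only by the tool step_arm, never from a script. Its argument "increments" is a list of rows, each an object of numbers: "x", "y", "z": the shift along the tool's x, y, z in units of 0.1 m (1.0 is 0.1 m); "roll": the turn about the tool's z in units of 2 rad (1.0 is 2 rad); "claw": the opening, from 0 (shut) to 1 (fully open). In form: [{"x": .., "y": .., "z": .., "roll": .., "claw": ..}, ...]. A call has 1 to 8 rows; each row is the pose to reach, as a shift and turn from the pose commanded when the call began, along the tool's axes at that moment; what a row does not reach only later rows make up. A row lasts 1/10 s, in which the tool goes at most 50 mm and 8.59 degrees, less where a joint would pass 70% of its speed; a pose out of reach is approached as far as the arm can. A call with a number of a shift or a turn outside -1 to 1 is refused whole. A call with a gripper value outside its range is refused whole. The fingers move at their own pace and stop on an object; "force" is the grip in N (left out, the last holds). Time passes only in rows, so rows that repeat a pose let the fingers close. It gives the time, the measured TCP pose, the force, the opening and the grip force at its end, in the units of the state.
- env.get_obs(): the state, without advancing time (a new reading comes with each control period).
- eyes.read_camera(name): name is "side" or "top"; returns a dict with "frame" (420x560x3 uint8, red, green, blue), "z_map" (420x560 float32, mm along the optical axis (not along the pixel's ray), 0 where there is no reading), "fovy" (degrees; the focal length in pixels is half the picture's height over the tangent of half this angle, whatever the lens; pixels are square), "cx", "cy" (the principal point, pixels), "rvec" (rotation vector, rad) and "tvec" (3), from world to camera coordinates, as OpenCV has them. Camera axes: x right, y down, z forward; pixel columns grow to the right and rows downward; lengths in mm; the calibration is good to about 2 mm. A picture is of the moment at which its call begins.
- env.close_job(): hands the job in; it is judged then, once.
The state is a dict: "time": time; "joint_positions": joint angles; "dq": joint speeds; "effort": joint torques, N m; "tcp_pos": TCP position; "eef_rot": TCP orientation; "ft_force": force on the tool from outside, world axes, zero at the start; "ft_torque": the same for the moment, N m; "finger_gap": finger opening in mm; "grasp_force": force on a finger pad.
Only numpy, scipy, OpenCV 4.12 (cv2) and the standard library are available. Lean on these libraries where they do the work, as an engineer would, in place of code of your own. Each camera call takes 0.05 s, during which the arm holds its last target. There are 200 camera calls.

### The job

First give the stem of the air valve some lubricant: press the nozzle cap of the small spray can down and let it spring back up. Then turn the handwheel by its crank handle clockwise until the valve is closed against its stop, and from there back it off exactly two full turns. Finish holding: keep the crank handle gripped and still when you are done, and leave the things lying around where they are.

Things in the scene. Friction and masses are not known exactly. Their poses are not given: they have to be found in the camera images.
- valve_stand: Brass globe valve, 156 x 100 mm, fixed to the desk on an aluminium base plate, with two pipe stubs along its x axis. Origin at the underside of the plate, on the valve's stem axis (vertical, z up). The handwheel turns about this axis.
- wheel (a joint): Turn of the handwheel in rad: 0 at the closed stop, grows counter-clockwise seen from above (opening) and keeps counting, 6.283 a turn; starts between 2.5 and 8.5. At 0 the crank handle stands on the valve_stand's +x side; at q it stands q counter-clockwise from there. It takes 0.12 N m to turn (2 to 3 N at the handle) and stays where it is left.
- handle: Crank handle on the wheel's rim: upright black barrel, 22 mm diameter, 50 mm tall, standing 55 mm from the stem axis, from 129 to 179 mm above the desk. It spins freely on its own vertical pin, so the gripper need not turn while it goes round. Origin at its underside, on its axis.
- handle_grip (a point): Point on the crank handle's axis 161 mm above the desk, 18 mm below its top: where to grip it from above.
- wheel_center (a point): Centre of the handwheel (dark steel, 122 mm outer diameter, three spokes, hub top 133 mm above the desk), on the stem axis at the height of the rim (122 mm above the desk).
- spray_can: Small plain aluminium spray can, 40 mm diameter, clamped in a 56 x 56 mm foot that is fixed to the desk, about 165 mm from the stem axis. Origin at the underside of the foot, on the can's axis; its +y points about at the valve, as does the thin straw of its nozzle.
- nozzle_cap (a joint): How far the nozzle cap is pressed down, in m: 0 is up, 0.005 fully down; springs back by itself. It starts to move at 1.5 N and is fully down at 5 N.
- cap_top (a point): Centre of the top of the nozzle cap (white, 23 mm diameter at the foot, 18 mm on top), 117 mm above the desk when up.
- desk_mug: Orange mug, 101 mm tall, standing behind the work; leave it alone. Origin at its underside.
- flange_part: Grey turned flange, 68 mm diameter, 27 mm tall, behind the work; leave it alone. Origin at its underside.
- v_block: Grey V-block, 35 x 60 x 40 mm, behind the work; leave it alone. Origin at its underside.
- micrometer: Micrometer, 45 x 134 x 17 mm, lying in front of the valve; leave it alone. Origin at its underside.

How it is judged:
By the outcome, as a careful person would: the job done as asked, in the order asked, and still so for the second after the job is handed in, while the arm keeps its last pose, push and grip.
It also fails if it takes over 72 s, if anything falls off the work surface, if the arm or the gripper's body presses on something with over 40 N, if the wrist force passes 120 N, or if a joint passes its speed limit or range.

## Working session

There is one attempt and no reset: what is moved stays moved. The work goes in short steps, Python scripts to look and compute and a tool call to move; the robot and the scene stay as the last step left them, time stands still between calls to the robot, and variables do not carry over. Pictures are saved under pics/ and viewed, at most 10 in all, crops included, and the job is handed in when it is done.

Besides the shell and the picture viewer there is one more tool, called after ">>>" as name([rows], argument=value, ...), one row to a line, values as JSON. step_arm: Moves the arm, as the interface text tells. Its arguments: {"type":"object","properties":{"increments":{"type":"array"},"force":{"type":"number"}},"required":["increments"]}

```bash
mkdir -p pics; cat > h.py <<'E'
import numpy as np, cv2
from bench import env, eyes
def cam(n):
    d=eyes.read_camera(n); f=d["frame"]; H=f.shape[0]
    fl=H/2/np.tan(np.radians(d["fovy"])/2)
    R=cv2.Rodrigues(np.array(d["rvec"],float))[0]; t=np.array(d["tvec"],float).ravel()
    z=d["z_map"]; v,u=np.mgrid[:z.shape[0],:z.shape[1]]
    c=np.stack([(u-d["cx"])/fl*z,(v-d["cy"])/fl*z,z],-1)
    P=(c-t)@R; P[z==0]=np.nan
    return f,P,(fl,d["cx"],d["cy"],R,t)
def ray(k,u,v,h):
    fl,cx,cy,R,t=k; o=-R.T@t; w=R.T@np.array([(u-cx)/fl,(v-cy)/fl,1]); return o+w*(h-o[2])/w[2]
E
python3 - <<'E'
from h import *
for n in("side","top"):
    f,P,k=cam(n); cv2.imwrite(f"pics/{n}0.png",f[...,::-1]); np.savez(f"{n}0.npz",f=f,P=P); print(n,-k[3].T@k[4],k[:3])
print(env.get_obs())
E
```

```text
side [ 355.96292951 -553.32417169  616.1323403 ] (np.float64(428.3195559346432), 284.9162360733079, 214.24189680138844)
top [ 483.27149122   89.80977084 1064.21284592] (np.float64(465.935872006075), 285.24688327703353, 208.7388633850054)
{'time': 0.1, 'joint_positions': array([-7.07027391e+01,  2.42785623e+01,  9.34258591e+01, -9.11782363e-04,
        6.23742596e+01, -1.08886232e+00]), 'dq': array([ 0.16570927, -0.08837118, -0.1256173 ,  0.06925852,  0.0510139 ,
        0.04018173]), 'effort': array([-5.18617053e-04, -5.45615816e+01, -2.74324501e+01,  6.45029219e-02,
        1.88591075e-02, -4.69458064e-05]), 'tcp_pos': array([ 217.567653  , -585.37473134,  222.00387874]), 'eef_rot': array([-1.79921318e+02, -6.88074738e-04,  2.03865460e+01]), 'ft_force': array([ 0.47473705,  0.04812912, -0.76735538]), 'ft_torque': array([-0.01315661, -0.00079161, -0.02924505]), 'grasp_force': 0.0, 'finger_gap': 87.85773451967432}
```

View pics/top0.png

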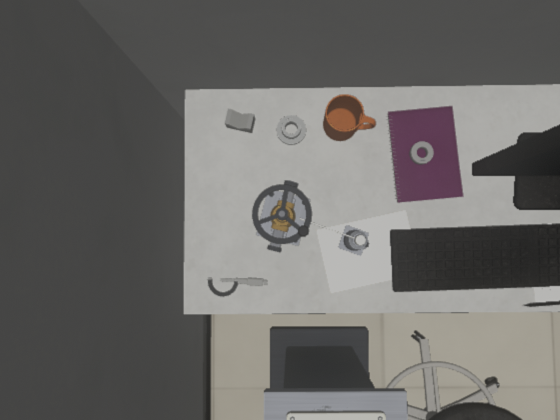

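View pics/side0.png

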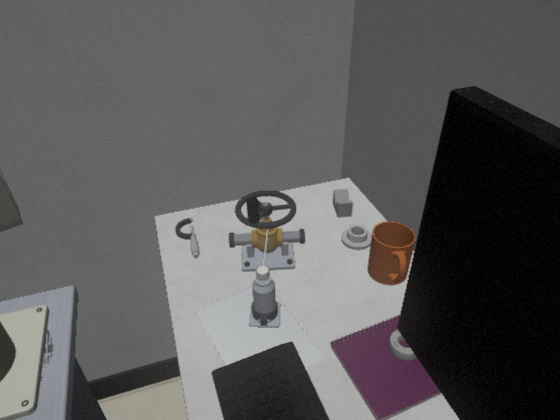

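```bash
python3 - <<'E'
from h import *
a=np.load("top0.npz"); P=a["P"]; f=a["f"].astype(int)
for u,v in((282,214),(303,231),(360,240),(520,165),(480,160),(395,230),(345,118),(290,184),(275,248),(187,92),(187,310)): print((u,v),P[v,u].round(),f[v,u])
def pts(P,x0,x1,y0,y1,z0,z1):
    m=(P[...,0]>x0)&(P[...,0]<x1)&(P[...,1]>y0)&(P[...,1]<y1)&(P[...,2]>z0)&(P[...,2]<z1); return P[m],np.argwhere(m)
for n in("top","side"):
    P=np.load(n+"0.npz")["P"]; c=np.load("top0.npz")["P"][214,282]
    w,_=pts(P,c[0]-90,c[0]+90,c[1]-90,c[1]+90,112,136)
    A=np.c_[w[:,:2],np.ones(len(w))]
    cc,r=cv2.minEnclosingCircle(w[:,:2].astype(np.float32)); print(n,"wheel",cc,r,len(w))
    h,i=pts(P,c[0]-90,c[0]+90,c[1]-90,c[1]+90,145,190); print("handle",len(h), h.mean(0) if len(h) else "",h.min(0),h.max(0), i.mean(0))
    h,i=pts(P,c[0]-220,c[0]+100,c[1]-220,c[1]-90,112,125); print("cap",len(h), h.mean(0) if len(h) else "", i.mean(0))
    h,i=pts(P,c[0]-220,c[0]+100,c[1]-220,c[1]-90,80,112); print("can",len(h), h.mean(0) if len(h) else "", i.mean(0))
    h,i=pts(P,100,1200,-900,500,190,900); print("tall",len(h),h.min(0) if len(h) else "",h.max(0) if len(h) else "")
    h,i=pts(P,100,c[0]+100,-900,c[1]+200,60,900); print("near",len(h),h.min(0),h.max(0))
E
```

```text
(282, 214) [539. 111. 133.] [120 121 124]
(303, 231) [503.  71. 179.] [67 66 67]
(360, 240) [486. -46. 114.] [186 185 183]
(520, 165) [ 606. -286.  297.] [41 40 40]
(480, 160) [ 631. -258.  205.] [58 56 56]
(395, 230) [ 507. -138.   20.] [62 61 60]
(345, 118) [766. -33.   7.] [148  94  62]
(290, 184) [608.  95.  60.] [73 74 75]
(275, 248) [470. 128.  61.] [74 74 76]
(187, 92) [834. 334.   1.] [169 168 165]
(187, 310) [331. 331.  -2.] [168 168 164]
top wheel (540.7490844726562, 112.2938003540039) 60.997886657714844 1283
handle 103 [504.49206139  70.41812108 177.6310027 ] [494.1669827   60.92964959 149.22725821] [514.8864018   80.03021446 183.26271231] [230.41747573 303.05825243]
cap 89 [486.78808605 -46.0544905  116.68760991] [239.40449438 360.06741573]
can 208 [489.36045981 -36.93400466  92.53862803] [238.24519231 353.93269231]
tall 72048 [ 161.86360411 -419.71034979  190.01097099] [864.08991218 422.03223617 559.30481292]
near 4917 [ 465.7933507  -412.18819447   60.01907933] [634.09494834 172.29340808 462.69681912]
side wheel (535.1925048828125, 109.52113342285156) 62.583595275878906 1081
handle 231 [500.79798496  63.86910168 165.97683984] [490.94964976  57.07730794 145.03473608] [512.81396774  78.67557388 180.30933711] [207.22943723 252.05194805]
cap 107 [483.41326849 -48.7982841  116.12363409] [270.57943925 261.85046729]
can 358 [482.97692315 -51.16264777  92.99744262] [281.54189944 262.59217877]
tall 109435 [ 100.02374468 -460.72491723  190.00702177] [862.21538    426.52514283 511.32095928]
near 46251 [ 135.56280666 -460.72491723   60.0007078 ] [632.87990432 169.2884195  483.47276834]
```

>>> step_arm([
  {"x": 0.2, "y": -0.2, "claw": 0},
  {"x": 0.4, "y": -0.4, "claw": 0},
  {"x": 0.6, "y": -0.6, "claw": 0},
  {"x": 0.8, "y": -0.8, "claw": 0},
  {"x": 0.95, "y": -0.95, "claw": 0},
], force=20)

```text
validation failed for argument at $.in...
```

>>> step_arm([
  {"x": 0.2, "y": -0.2, "claw": 0},
  {"x": 0.4, "y": -0.4, "claw": 0},
  {"x": 0.6, "y": -0.6, "claw": 0},
  {"x": 0.8, "y": -0.8, "claw": 0},
  {"x": 0.95, "y": -0.95, "claw": 0},
])

```text
validation failed for argument at $.in...
```

```bash
cat >> h.py <<'E'
def tool(dx,dy,yaw=20.387):
    c,s=np.cos(np.radians(yaw)),np.sin(np.radians(yaw)); return np.array([c*dx+s*dy,s*dx-c*dy])/100
E
python3 - <<'E'
from h import *
o=env.get_obs(); print(o["tcp_pos"],o["eef_rot"],o["joint_positions"].round(1),o["time"],tool(*(np.array([486,-46.3])-o["tcp_pos"][:2])))
E
```

```text
[ 217.567653   -585.37473134  222.00387874] [-1.79921318e+02 -6.88074738e-04  2.03865460e+01] [-70.7  24.3  93.4  -0.   62.4  -1.1] 0.1 [ 4.39409765 -4.11796733]
```

>>> step_arm([
  {"x": 0.2, "y": -0.2, "z": 0, "roll": 0, "claw": 0},
  {"x": 0.4, "y": -0.4, "z": 0, "roll": 0, "claw": 0},
  {"x": 0.6, "y": -0.6, "z": 0, "roll": 0, "claw": 0},
  {"x": 0.8, "y": -0.8, "z": 0, "roll": 0, "claw": 0},
  {"x": 0.95, "y": -0.95, "z": 0, "roll": 0, "claw": 0},
], force=20)

```text
time: 0.6
tcp_pos: [273.9, -461.9, 222.3]
eef_rot: [-179.9, 0.0, 20.4]
ft_force: [0.3, 0.6, 0.3]
finger_gap: 51.4
grasp_force: 0.0
```

>>> step_arm([
  {"x": 0.2, "y": -0.2, "z": 0, "roll": 0, "claw": 0},
  {"x": 0.4, "y": -0.4, "z": 0, "roll": 0, "claw": 0},
  {"x": 0.6, "y": -0.6, "z": 0, "roll": 0, "claw": 0},
  {"x": 0.8, "y": -0.8, "z": 0, "roll": 0, "claw": 0},
  {"x": 1.0, "y": -0.95, "z": 0, "roll": 0, "claw": 0},
])

```text
time: 1.1
tcp_pos: [334.3, -338.2, 222.4]
eef_rot: [-179.9, 0.0, 20.4]
ft_force: [0.7, -1.4, -0.8]
finger_gap: 11.5
grasp_force: 0.0
```

>>> step_arm([
  {"x": 0.2, "y": -0.2, "z": 0, "roll": 0, "claw": 0},
  {"x": 0.4, "y": -0.4, "z": 0, "roll": 0, "claw": 0},
  {"x": 0.6, "y": -0.6, "z": 0, "roll": 0, "claw": 0},
  {"x": 0.8, "y": -0.8, "z": 0, "roll": 0, "claw": 0},
  {"x": 1.0, "y": -0.95, "z": 0, "roll": 0, "claw": 0},
])

```text
time: 1.6
tcp_pos: [394.9, -214.4, 222.5]
eef_rot: [-180.0, 0.0, 20.4]
ft_force: [-0.4, -0.4, -0.1]
finger_gap: 0.7
grasp_force: 0.0
```

>>> step_arm([
  {"x": 0.2, "y": -0.2, "z": 0, "roll": 0, "claw": 0},
  {"x": 0.4, "y": -0.4, "z": 0.1, "roll": 0, "claw": 0},
  {"x": 0.6, "y": -0.6, "z": 0.3, "roll": 0, "claw": 0},
  {"x": 0.8, "y": -0.8, "z": 0.5, "roll": 0, "claw": 0},
  {"x": 1.0, "y": -0.95, "z": 0.6, "roll": 0, "claw": 0},
  {"x": 1.0, "y": -0.95, "z": 0.6, "roll": 0, "claw": 0},
])

```text
time: 2.2
tcp_pos: [455.6, -90.1, 161.3]
eef_rot: [-179.9, 0.1, 20.6]
ft_force: [-0.6, -0.1, -0.5]
finger_gap: 0.3
grasp_force: 0.0
```

```bash
python3 - <<'E'
from h import *
o=env.get_obs(); print(o["tcp_pos"],o["eef_rot"],o["joint_positions"].round(1),o["time"],tool(*(np.array([486.3,-46.3])-o["tcp_pos"][:2])),o["ft_force"])
E
```

```text
[455.62264614 -90.07197647 161.2534622 ] [-1.79903978e+02  1.14369360e-01  2.05524620e+01] [-12.7  16.2 115.9   0.   48.1  56.8] 2.2 [ 0.44004135 -0.30343402] [-0.64197407 -0.05484939 -0.46388315]
```

>>> step_arm([
  {"x": 0.2, "y": -0.15, "z": 0, "roll": 0, "claw": 0},
  {"x": 0.44, "y": -0.3, "z": 0, "roll": 0, "claw": 0},
  {"x": 0.44, "y": -0.3, "z": 0.2, "roll": 0, "claw": 0},
  {"x": 0.44, "y": -0.3, "z": 0.36, "roll": 0, "claw": 0},
  {"x": 0.44, "y": -0.3, "z": 0.41, "roll": 0, "claw": 0},
  {"x": 0.44, "y": -0.3, "z": 0.41, "roll": 0, "claw": 0},
])

```text
time: 2.8
tcp_pos: [485.8, -49.1, 121.4]
eef_rot: [-180.0, 0.1, 20.4]
ft_force: [0.1, -0.3, 0.0]
finger_gap: 0.6
grasp_force: 0.0
```

```bash
python3 - <<'E'
from h import *
o=env.get_obs(); print(o["tcp_pos"],o["ft_force"],o["time"])
f,P,k=cam("side"); cv2.imwrite("pics/s1.png",cv2.resize(f[180:340,190:350],None,fx=3.5,fy=3.5)[...,::-1])
E
```

```text
[485.75111911 -49.13391414 121.42528688] [ 0.08964027 -0.29646228  0.02628942] 2.8
```

View pics/s1.png

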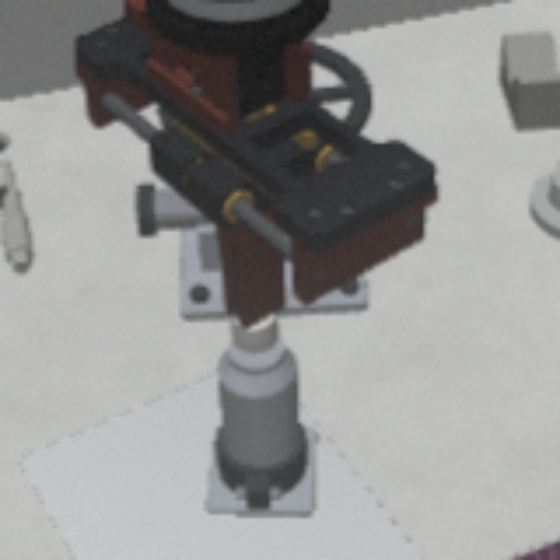

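The closed fingertips, at about (255,320) in the crop, sit centred just above the white cap. Next I press it.

>>> step_arm([
  {"x": 0.01, "y": -0.03, "z": 0.03, "roll": 0, "claw": 0},
  {"x": 0.01, "y": -0.03, "z": 0.06, "roll": 0, "claw": 0},
  {"x": 0.01, "y": -0.03, "z": 0.08, "roll": 0, "claw": 0},
  {"x": 0.01, "y": -0.03, "z": 0.09, "roll": 0, "claw": 0},
  {"x": 0.01, "y": -0.03, "z": 0.1, "roll": 0, "claw": 0},
  {"x": 0.01, "y": -0.03, "z": 0.1, "roll": 0, "claw": 0},
])

```text
time: 3.45
tcp_pos: [486.9, -45.5, 112.3]
eef_rot: [180.0, -0.1, 20.4]
ft_force: [0.6, 0.2, 7.5]
finger_gap: 0.3
grasp_force: 3.9
```

>>> step_arm([
  {"x": 0, "y": 0, "z": 0.01, "roll": 0, "claw": 0},
  {"x": 0, "y": 0, "z": 0.01, "roll": 0, "claw": 0},
  {"x": 0, "y": 0, "z": 0.01, "roll": 0, "claw": 0},
])

```text
time: 3.75
tcp_pos: [486.9, -45.5, 112.1]
eef_rot: [180.0, -0.1, 20.4]
ft_force: [-3.5, 0.6, 17.9]
finger_gap: 0.8
grasp_force: 8.8
```

>>> step_arm([
  {"x": 0, "y": 0, "z": -0.05, "roll": 0, "claw": 0},
  {"x": 0, "y": 0, "z": -0.12, "roll": 0, "claw": 0},
  {"x": 0, "y": 0, "z": -0.35, "roll": 0, "claw": 0},
  {"x": 0, "y": 0, "z": -0.65, "roll": 0, "claw": 0.6},
  {"x": 0, "y": 0, "z": -1.0, "roll": 0, "claw": 0.6},
  {"x": 0, "y": 0, "z": -1.0, "roll": 0, "claw": 0.6},
])

```text
time: 4.35
tcp_pos: [488.6, -45.7, 214.6]
eef_rot: [179.8, -0.3, 20.4]
ft_force: [0.3, 0.2, -0.5]
finger_gap: 20.8
grasp_force: 0.0
```

```bash
python3 - <<'E'
from h import *
o=env.get_obs(); print(o["tcp_pos"],o["eef_rot"],o["finger_gap"],tool(*(np.array([503.8,70.6])-o["tcp_pos"][:2])))
f,P,k=cam("side"); cv2.imwrite("pics/s2.png",cv2.resize(f[180:340,190:350],None,fx=3.5,fy=3.5)[...,::-1])
m=(abs(P[...,0]-486)<15)&(abs(P[...,1]+46)<15)&(P[...,2]>105)&(P[...,2]<125); print(np.nanpercentile(P[m][:,2],[50,90]))
E
```

```text
[488.62571798 -45.70011512 214.60152131] [179.82119541  -0.34673172  20.39061266] 20.77865027326634 [ 0.54738016 -1.03729095]
[115.45182833 117.54141723]
```

>>> step_arm([
  {"x": 0.15, "y": -0.25, "z": 0, "roll": 0, "claw": 0.6},
  {"x": 0.3, "y": -0.5, "z": 0, "roll": 0, "claw": 0.6},
  {"x": 0.45, "y": -0.75, "z": 0, "roll": 0, "claw": 0.6},
  {"x": 0.56, "y": -1.0, "z": 0, "roll": 0, "claw": 0.6},
  {"x": 0.56, "y": -1.0, "z": 0, "roll": 0, "claw": 0.6},
  {"x": 0.56, "y": -1.0, "z": 0, "roll": 0, "claw": 0.6},
])

```text
time: 5.0
tcp_pos: [503.0, 67.8, 209.5]
eef_rot: [-180.0, 0.1, 20.5]
ft_force: [-0.1, 1.4, -0.3]
finger_gap: 52.9
grasp_force: 0.0
```

```bash
python3 - <<'E'
from h import *
o=env.get_obs(); print(o["tcp_pos"],o["eef_rot"],o["finger_gap"],tool(*(np.array([503.8,70.6])-o["tcp_pos"][:2])))
E
```

```text
[502.99298729  67.82322364 209.46695247] [-1.79982789e+02  1.46894887e-01  2.04773768e+01] 52.901517130722844 [ 0.01723778 -0.02321712]
```

>>> step_arm([
  {"x": 0.02, "y": -0.02, "z": 0.15, "roll": 0, "claw": 0.6},
  {"x": 0.02, "y": -0.02, "z": 0.35, "roll": 0, "claw": 0.6},
  {"x": 0.02, "y": -0.02, "z": 0.55, "roll": 0, "claw": 0.6},
  {"x": 0.02, "y": -0.02, "z": 0.68, "roll": 0, "claw": 0.6},
  {"x": 0.02, "y": -0.02, "z": 0.68, "roll": 0, "claw": 0.6},
], force=25)

```text
time: 5.5
tcp_pos: [503.5, 69.3, 140.8]
eef_rot: [-179.9, 0.2, 20.3]
ft_force: [0.1, -0.3, -0.4]
finger_gap: 52.6
grasp_force: 0.0
```

>>> step_arm([
  {"x": 0, "y": 0, "z": 0, "roll": 0, "claw": 0.1},
  {"x": 0, "y": 0, "z": 0, "roll": 0, "claw": 0.1},
  {"x": 0, "y": 0, "z": 0, "roll": 0, "claw": 0.1},
  {"x": 0, "y": 0, "z": 0, "roll": 0, "claw": 0.1},
  {"x": 0, "y": 0, "z": 0, "roll": 0, "claw": 0.1},
  {"x": 0, "y": 0, "z": 0, "roll": 0, "claw": 0.1},
])

```text
time: 6.1
tcp_pos: [505.5, 70.5, 143.3]
eef_rot: [180.0, -0.1, 20.4]
ft_force: [-0.8, 0.7, 5.0]
finger_gap: 21.6
grasp_force: 25.0
```

```bash
cat >> h.py <<'E'
C=np.array([540.7,112.3])
def ang(p): d=np.array(p)[:2]-C; return np.degrees(np.arctan2(d[1],d[0])),np.hypot(*d)
def arc(a0,da,n,p0=None,r=55.):
    # rows from angle a0 (deg), n steps of da; shifts relative to circle point at a0
    a=np.radians(a0); s=C+r*np.array([np.cos(a),np.sin(a)])
    for i in range(1,n+1):
        b=a+np.radians(da*i); q=C+r*np.array([np.cos(b),np.sin(b)]); x,y=tool(*(q-s)); print(f'{x:.3f},{y:.3f}',end='  ')
    print()
E
python3 - <<'E'
from h import *
o=env.get_obs(); print(o["tcp_pos"],o["eef_rot"],o["finger_gap"],o["ft_force"],ang(o["tcp_pos"]))
a=ang(o["tcp_pos"])[0]; arc(a,-15,8)
E
```

```text
[505.54356374  70.51653706 143.25153313] [ 1.79988703e+02 -5.91229530e-02  2.03915521e+01] 21.56083572532131 [-0.78575307  0.67123129  5.02492496] (np.float64(-130.07712063735877), np.float64(54.60616069350197))
-0.054,-0.133  -0.071,-0.276  -0.052,-0.418  0.004,-0.550  0.093,-0.663  0.207,-0.750  0.340,-0.804  0.483,-0.821
```

>>> step_arm([
  {"x": -0.05, "y": -0.13, "z": 0, "roll": 0, "claw": 0.1},
  {"x": -0.07, "y": -0.28, "z": 0, "roll": 0, "claw": 0.1},
  {"x": -0.05, "y": -0.42, "z": 0, "roll": 0, "claw": 0.1},
  {"x": 0, "y": -0.55, "z": 0, "roll": 0, "claw": 0.1},
])

```text
time: 6.5
tcp_pos: [486.8, 122.5, 143.3]
eef_rot: [179.9, -0.1, 20.4]
ft_force: [7.2, -4.3, 0.5]
finger_gap: 21.8
grasp_force: 25.0
```

```bash
cat >> h.py <<'E'
S=C+55*np.array([np.cos(np.radians(-130.08)),np.sin(np.radians(-130.08))])  # commanded start on circle
T=lambda a:tool(*(C+55*np.array([np.cos(np.radians(a)),np.sin(np.radians(a))])-S))
def rows(cmd,angs): print([tuple((T(a)-np.array(cmd)).round(2)) for a in angs])
def st():
    o=env.get_obs(); print(o["time"],o["tcp_pos"].round(1),o["ft_force"].round(1),np.round(ang(o["tcp_pos"]),1),o["finger_gap"],o["grasp_force"])
E
python3 - <<'E'
from h import *
st(); rows((0,-.55),[-130-15*i for i in range(5,13)])
E
```

```text
6.5 [486.8 122.5 143.3] [ 7.2 -4.3  0.5] [169.3  54.9] 21.799375941493164 25.000089470122475
[(np.float64(0.09), np.float64(-0.11)), (np.float64(0.21), np.float64(-0.2)), (np.float64(0.34), np.float64(-0.25)), (np.float64(0.48), np.float64(-0.27)), (np.float64(0.62), np.float64(-0.25)), (np.float64(0.76), np.float64(-0.2)), (np.float64(0.87), np.float64(-0.11)), (np.float64(0.96), np.float64(0.01))]
```

>>> step_arm([
  {"x": 0.09, "y": -0.11, "z": 0, "roll": 0, "claw": 0.1},
  {"x": 0.21, "y": -0.2, "z": 0, "roll": 0, "claw": 0.1},
  {"x": 0.34, "y": -0.25, "z": 0, "roll": 0, "claw": 0.1},
  {"x": 0.48, "y": -0.27, "z": 0, "roll": 0, "claw": 0.1},
  {"x": 0.62, "y": -0.25, "z": 0, "roll": 0, "claw": 0.1},
  {"x": 0.76, "y": -0.2, "z": 0, "roll": 0, "claw": 0.1},
  {"x": 0.87, "y": -0.11, "z": 0, "roll": 0, "claw": 0.1},
  {"x": 0.96, "y": 0.01, "z": 0, "roll": 0, "claw": 0.1},
])

```text
time: 7.3
tcp_pos: [576.1, 155.1, 143.1]
eef_rot: [-180.0, 0.1, 20.4]
ft_force: [-6.7, -3.5, 12.4]
finger_gap: 21.3
grasp_force: 25.0
```

```bash
python3 - <<'E'
from h import *
st(); rows((.96,-.54),[-310-15*i for i in range(1,4)]+[-360,-365])
E
```

```text
7.3 [576.1 155.1 143.1] [-6.7 -3.5 12.4] [50.4 55.6] 21.310986481575735 25.002073048381135
[(np.float64(0.05), np.float64(0.13)), (np.float64(0.07), np.float64(0.27)), (np.float64(0.05), np.float64(0.41)), (np.float64(0.03), np.float64(0.46)), (np.float64(0.02), np.float64(0.5))]
```

>>> step_arm([
  {"x": 0.05, "y": 0.13, "z": 0, "roll": 0, "claw": 0.1},
  {"x": 0.07, "y": 0.27, "z": 0, "roll": 0, "claw": 0.1},
  {"x": 0.05, "y": 0.41, "z": 0, "roll": 0, "claw": 0.1},
  {"x": 0.03, "y": 0.46, "z": 0, "roll": 0, "claw": 0.1},
  {"x": 0.02, "y": 0.5, "z": 0, "roll": 0, "claw": 0.1},
  {"x": 0.02, "y": 0.5, "z": 0, "roll": 0, "claw": 0.1},
])

```text
time: 7.9
tcp_pos: [595.9, 108.8, 143.2]
eef_rot: [-180.0, -0.0, 20.4]
ft_force: [-1.5, -1.5, 7.5]
finger_gap: 21.2
grasp_force: 25.0
```

```bash
python3 - <<'E'
from h import *
st(); rows((.98,-.04),[-367,-369,-371,-373,-375,-377,-380,-385])
E
```

```text
7.9 [595.9 108.8 143.2] [-1.5 -1.5  7.5] [-3.6 55.4] 21.18331101843298 25.001082543167286
[(np.float64(-0.01), np.float64(0.02)), (np.float64(-0.02), np.float64(0.04)), (np.float64(-0.03), np.float64(0.06)), (np.float64(-0.04), np.float64(0.07)), (np.float64(-0.05), np.float64(0.09)), (np.float64(-0.06), np.float64(0.1)), (np.float64(-0.08), np.float64(0.13)), (np.float64(-0.12), np.float64(0.16))]
```

>>> step_arm([
  {"x": -0.01, "y": 0.02, "z": 0, "roll": 0, "claw": 0.1},
  {"x": -0.02, "y": 0.04, "z": 0, "roll": 0, "claw": 0.1},
  {"x": -0.03, "y": 0.06, "z": 0, "roll": 0, "claw": 0.1},
  {"x": -0.04, "y": 0.07, "z": 0, "roll": 0, "claw": 0.1},
  {"x": -0.05, "y": 0.09, "z": 0, "roll": 0, "claw": 0.1},
  {"x": -0.05, "y": 0.09, "z": 0, "roll": 0, "claw": 0.1},
  {"x": -0.05, "y": 0.09, "z": 0, "roll": 0, "claw": 0.1},
])

```text
time: 8.6
tcp_pos: [594.5, 99.3, 143.2]
eef_rot: [-180.0, -0.0, 20.4]
ft_force: [-1.5, 1.3, 6.9]
finger_gap: 20.9
grasp_force: 25.0
```

```bash
python3 - <<'E'
from h import *
st(); rows((.93,.05),[-377,-379,-381,-383,-385])
E
```

```text
8.6 [594.5  99.3 143.2] [-1.5  1.3  6.9] [-13.5  55.4] 20.881012798888825 25.001237039105035
[(np.float64(-0.01), np.float64(0.01)), (np.float64(-0.03), np.float64(0.03)), (np.float64(-0.04), np.float64(0.04)), (np.float64(-0.05), np.float64(0.06)), (np.float64(-0.07), np.float64(0.07))]
```

>>> step_arm([
  {"x": -0.01, "y": 0.01, "z": 0, "roll": 0, "claw": 0.1},
  {"x": -0.02, "y": 0.02, "z": 0, "roll": 0, "claw": 0.1},
  {"x": -0.03, "y": 0.03, "z": 0, "roll": 0, "claw": 0.1},
  {"x": -0.03, "y": 0.03, "z": 0, "roll": 0, "claw": 0.1},
  {"x": -0.03, "y": 0.03, "z": 0, "roll": 0, "claw": 0.1},
])

```text
time: 9.1
tcp_pos: [594.1, 98.0, 143.3]
eef_rot: [-179.8, -0.3, 20.4]
ft_force: [3.2, 12.4, 2.7]
finger_gap: 21.1
grasp_force: 25.0
```

```bash
python3 - <<'E'
from h import *
st(); rows((.90,.08),[-381,-383,-385,-387,-390])
E
```

```text
9.1 [594.1  98.  143.3] [ 3.2 12.4  2.7] [-15.   55.3] 21.052949765757795 25.00038773054257
[(np.float64(-0.01), np.float64(0.01)), (np.float64(-0.02), np.float64(0.03)), (np.float64(-0.04), np.float64(0.04)), (np.float64(-0.05), np.float64(0.05)), (np.float64(-0.07), np.float64(0.07))]
```

>>> step_arm([
  {"x": -0.01, "y": 0.02, "z": 0, "roll": 0, "claw": 0.1},
  {"x": -0.01, "y": 0.02, "z": 0, "roll": 0, "claw": 0.1},
  {"x": -0.01, "y": 0.02, "z": 0, "roll": 0, "claw": 0.1},
  {"x": -0.01, "y": 0.02, "z": 0, "roll": 0, "claw": 0.1},
])

```text
time: 9.5
tcp_pos: [594.1, 97.8, 143.4]
eef_rot: [-179.7, -0.4, 20.3]
ft_force: [4.1, 21.6, 1.0]
finger_gap: 21.5
grasp_force: 25.0
```

```bash
python3 - <<'E'
from h import *
st(); rows((.89,.10),[-374]+[-360+15*i for i in range(0,7)])
E
```

```text
9.5 [594.1  97.8 143.4] [ 4.1 21.6  1. ] [-15.2  55.3] 21.493201119003995 25.00043143061248
[(np.float64(0.04), np.float64(-0.06)), (np.float64(0.1), np.float64(-0.18)), (np.float64(0.14), np.float64(-0.32)), (np.float64(0.13), np.float64(-0.46)), (np.float64(0.09), np.float64(-0.6)), (np.float64(0.01), np.float64(-0.72)), (np.float64(-0.09), np.float64(-0.82)), (np.float64(-0.22), np.float64(-0.89))]
```

>>> step_arm([
  {"x": 0.04, "y": -0.06, "z": 0, "roll": 0, "claw": 0.1},
  {"x": 0.1, "y": -0.18, "z": 0, "roll": 0, "claw": 0.1},
  {"x": 0.14, "y": -0.32, "z": 0, "roll": 0, "claw": 0.1},
  {"x": 0.13, "y": -0.46, "z": 0, "roll": 0, "claw": 0.1},
  {"x": 0.09, "y": -0.6, "z": 0, "roll": 0, "claw": 0.1},
  {"x": 0.01, "y": -0.72, "z": 0, "roll": 0, "claw": 0.1},
  {"x": -0.09, "y": -0.82, "z": 0, "roll": 0, "claw": 0.1},
  {"x": -0.22, "y": -0.89, "z": 0, "roll": 0, "claw": 0.1},
])

```text
time: 10.3
tcp_pos: [541.1, 167.8, 143.2]
eef_rot: [179.9, -0.1, 20.5]
ft_force: [2.7, -12.1, 7.1]
finger_gap: 21.3
grasp_force: 25.0
```

```bash
python3 - <<'E'
from h import *
st(); a=-270
rows((.67,-.79),[a+15*i for i in range(1,9)])
p=T(a+120).round(2)
rows(p,[a+120+15*i for i in range(1,9)]); print(p, T(a+240).round(2)); rows(T(a+240).round(2),[a+240+15*i for i in range(1,9)])
E
```

```text
10.3 [541.1 167.8 143.2] [  2.7 -12.1   7.1] [89.6 55.5] 21.31653442106676 25.001602966804057
[(np.float64(-0.14), np.float64(-0.03)), (np.float64(-0.28), np.float64(-0.02)), (np.float64(-0.42), np.float64(0.02)), (np.float64(-0.54), np.float64(0.1)), (np.float64(-0.64), np.float64(0.2)), (np.float64(-0.71), np.float64(0.33)), (np.float64(-0.74), np.float64(0.47)), (np.float64(-0.73), np.float64(0.61))]
[(np.float64(0.04), np.float64(0.14)), (np.float64(0.11), np.float64(0.26)), (np.float64(0.22), np.float64(0.36)), (np.float64(0.35), np.float64(0.42)), (np.float64(0.49), np.float64(0.46)), (np.float64(0.63), np.float64(0.45)), (np.float64(0.77), np.float64(0.41)), (np.float64(0.89), np.float64(0.33))]
[-0.06 -0.18] [0.83 0.15]
[(np.float64(0.1), np.float64(-0.1)), (np.float64(0.16), np.float64(-0.23)), (np.float64(0.2), np.float64(-0.37)), (np.float64(0.19), np.float64(-0.51)), (np.float64(0.15), np.float64(-0.65)), (np.float64(0.07), np.float64(-0.77)), (np.float64(-0.03), np.float64(-0.87)), (np.float64(-0.16), np.float64(-0.94))]
```

>>> step_arm([
  {"x": -0.14, "y": -0.03, "z": 0, "roll": 0, "claw": 0.1},
  {"x": -0.28, "y": -0.02, "z": 0, "roll": 0, "claw": 0.1},
  {"x": -0.42, "y": 0.02, "z": 0, "roll": 0, "claw": 0.1},
  {"x": -0.54, "y": 0.1, "z": 0, "roll": 0, "claw": 0.1},
  {"x": -0.64, "y": 0.2, "z": 0, "roll": 0, "claw": 0.1},
  {"x": -0.71, "y": 0.33, "z": 0, "roll": 0, "claw": 0.1},
  {"x": -0.74, "y": 0.47, "z": 0, "roll": 0, "claw": 0.1},
  {"x": -0.73, "y": 0.61, "z": 0, "roll": 0, "claw": 0.1},
])

```text
time: 11.1
tcp_pos: [493.2, 85.0, 143.2]
eef_rot: [-179.9, -0.0, 20.4]
ft_force: [2.5, 4.6, 7.8]
finger_gap: 21.2
grasp_force: 25.0
```

>>> step_arm([
  {"x": 0.04, "y": 0.14, "z": 0, "roll": 0, "claw": 0.1},
  {"x": 0.11, "y": 0.26, "z": 0, "roll": 0, "claw": 0.1},
  {"x": 0.22, "y": 0.36, "z": 0, "roll": 0, "claw": 0.1},
  {"x": 0.35, "y": 0.42, "z": 0, "roll": 0, "claw": 0.1},
  {"x": 0.49, "y": 0.46, "z": 0, "roll": 0, "claw": 0.1},
  {"x": 0.63, "y": 0.45, "z": 0, "roll": 0, "claw": 0.1},
  {"x": 0.77, "y": 0.41, "z": 0, "roll": 0, "claw": 0.1},
  {"x": 0.89, "y": 0.33, "z": 0, "roll": 0, "claw": 0.1},
])

```text
time: 11.9
tcp_pos: [588.4, 84.5, 143.2]
eef_rot: [180.0, 0.1, 20.3]
ft_force: [-3.2, -1.8, 11.0]
finger_gap: 21.5
grasp_force: 25.0
```

>>> step_arm([
  {"x": 0.1, "y": -0.1, "z": 0, "roll": 0, "claw": 0.1},
  {"x": 0.16, "y": -0.23, "z": 0, "roll": 0, "claw": 0.1},
  {"x": 0.2, "y": -0.37, "z": 0, "roll": 0, "claw": 0.1},
  {"x": 0.19, "y": -0.51, "z": 0, "roll": 0, "claw": 0.1},
  {"x": 0.15, "y": -0.65, "z": 0, "roll": 0, "claw": 0.1},
  {"x": 0.07, "y": -0.77, "z": 0, "roll": 0, "claw": 0.1},
  {"x": -0.03, "y": -0.87, "z": 0, "roll": 0, "claw": 0.1},
  {"x": -0.16, "y": -0.94, "z": 0, "roll": 0, "claw": 0.1},
])

```text
time: 12.7
tcp_pos: [541.0, 167.7, 143.2]
eef_rot: [179.9, -0.1, 20.4]
ft_force: [3.7, -6.7, 8.5]
finger_gap: 21.3
grasp_force: 25.0
```

```bash
python3 - <<'E'
from h import *
st(); print(T(330).round(2)-T(330)); rows(T(330).round(2),[330+5,340])
E
```

```text
12.7 [541.  167.7 143.2] [ 3.7 -6.7  8.5] [89.7 55.4] 21.267077205144655 25.001446727255825
[ 0.0007811  -0.00259411]
[(np.float64(0.03), np.float64(-0.03)), (np.float64(0.07), np.float64(-0.06))]
```

>>> step_arm([
  {"x": -0.14, "y": -0.03, "z": 0, "roll": 0, "claw": 0.1},
  {"x": -0.28, "y": -0.02, "z": 0, "roll": 0, "claw": 0.1},
  {"x": -0.42, "y": 0.02, "z": 0, "roll": 0, "claw": 0.1},
  {"x": -0.54, "y": 0.1, "z": 0, "roll": 0, "claw": 0.1},
  {"x": -0.64, "y": 0.2, "z": 0, "roll": 0, "claw": 0.1},
  {"x": -0.71, "y": 0.33, "z": 0, "roll": 0, "claw": 0.1},
  {"x": -0.74, "y": 0.47, "z": 0, "roll": 0, "claw": 0.1},
  {"x": -0.73, "y": 0.61, "z": 0, "roll": 0, "claw": 0.1},
])

```text
time: 13.5
tcp_pos: [493.3, 84.9, 143.2]
eef_rot: [-179.9, -0.0, 20.4]
ft_force: [1.8, 4.8, 7.6]
finger_gap: 21.6
grasp_force: 25.0
```

>>> step_arm([
  {"x": 0.04, "y": 0.14, "z": 0, "roll": 0, "claw": 0.1},
  {"x": 0.11, "y": 0.26, "z": 0, "roll": 0, "claw": 0.1},
  {"x": 0.22, "y": 0.36, "z": 0, "roll": 0, "claw": 0.1},
  {"x": 0.35, "y": 0.42, "z": 0, "roll": 0, "claw": 0.1},
  {"x": 0.49, "y": 0.46, "z": 0, "roll": 0, "claw": 0.1},
  {"x": 0.63, "y": 0.45, "z": 0, "roll": 0, "claw": 0.1},
  {"x": 0.77, "y": 0.41, "z": 0, "roll": 0, "claw": 0.1},
  {"x": 0.89, "y": 0.33, "z": 0, "roll": 0, "claw": 0.1},
])

```text
time: 14.3
tcp_pos: [588.4, 84.5, 143.2]
eef_rot: [180.0, 0.1, 20.3]
ft_force: [-2.7, -2.4, 11.4]
finger_gap: 21.7
grasp_force: 25.0
```

>>> step_arm([
  {"x": 0.03, "y": -0.03, "z": 0, "roll": 0, "claw": 0.1},
  {"x": 0.07, "y": -0.06, "z": 0, "roll": 0, "claw": 0.1},
  {"x": 0.09, "y": -0.09, "z": 0, "roll": 0, "claw": 0.1},
  {"x": 0.09, "y": -0.09, "z": 0, "roll": 0, "claw": 0.1},
  {"x": 0.09, "y": -0.09, "z": 0, "roll": 0, "claw": 0.1},
])

```text
time: 14.8
tcp_pos: [593.7, 96.7, 143.2]
eef_rot: [-180.0, -0.0, 20.4]
ft_force: [0.3, 1.1, 9.0]
finger_gap: 21.2
grasp_force: 25.0
```

```bash
python3 - <<'E'
from h import *
o=env.get_obs(); st(); print(tool(*(np.array([594.15,98.2])-o["tcp_pos"][:2])))
E
```

```text
14.8 [593.7  96.7 143.2] [0.3 1.1 9. ] [-16.4  55.2] 21.23994663097641 25.001173448836198
[ 0.00943709 -0.01241111]
```

>>> step_arm([
  {"x": 0.01, "y": -0.015, "z": 0, "roll": 0, "claw": 0.1},
  {"x": 0.01, "y": -0.015, "z": 0, "roll": 0, "claw": 0.1},
  {"x": 0.01, "y": -0.015, "z": 0, "roll": 0, "claw": 0.1},
  {"x": 0.01, "y": -0.015, "z": 0, "roll": 0, "claw": 0.1},
])

```text
time: 15.2
tcp_pos: [594.1, 98.0, 143.2]
eef_rot: [180.0, -0.0, 20.4]
ft_force: [0.3, -0.6, 9.5]
finger_gap: 21.0
grasp_force: 25.0
```

```bash
python3 - <<'E'
from h import *
st(); f,P,k=cam("top"); cv2.imwrite("pics/t2.png",f[60:330,170:450][...,::-1].repeat(2,0).repeat(2,1)); st()
E
```

```text
15.2 [594.1  98.  143.2] [ 0.3 -0.6  9.5] [-14.9  55.2] 21.025005842312318 25.001245134626515
15.25 [594.1  98.1 143.2] [-0.2 -0.5  8.6] [-14.9  55.2] 21.396152478752107 25.0012897826673
```

View pics/t2.png

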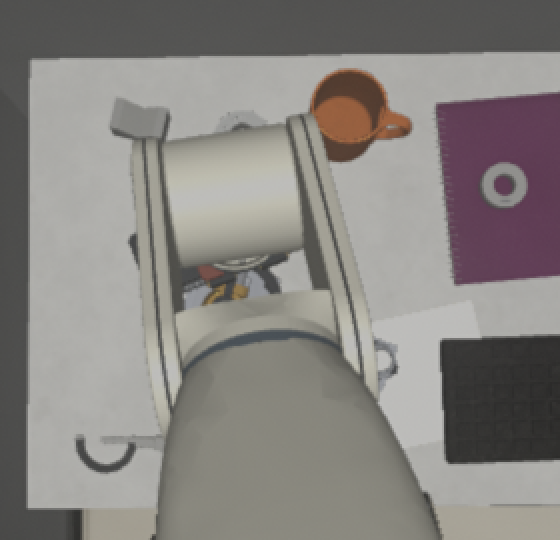

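The arm covers the valve at about (240,270). The mug, V-block, flange and micrometer are still where they were. The handle is back at the stop angle after two turns, to within about 0.3°, and is gripped and still.

```bash
python3 -c "
from h import *
print(env.close_job())"
```

```text
the job is handed in; nothing more can be done
None
```

I pressed the spray can's cap fully down and it sprang back, closed the valve against its stop, and backed it off two full turns (within about 0.3° by TCP position); I then handed the job in at about 15 s with the crank handle gripped and still.

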